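# Close the casting mould on the bench balance and hold it pressed

## Robot

A 6-joint arm with a two-finger parallel gripper is mounted at the origin on the work surface. World frame = base frame: x ahead of the robot, y to its left, z up, the work surface at z = 0. Lengths are in m, angles in degrees, forces in N, time in s.
With the tool pointing down it reaches from about 0.375 to 0.9 m from the base axis. Payload 3.1 kg.
Tool frame: the origin (TCP) lies at the very end of the fingers, on their centre line; the grasp point (between the pads) lies behind it (bot.grip_depth is the z of the grasp point in the tool frame, in m); z points along the fingers, y is the direction in which the jaws open and shut (so a half turn about z gives the same grasp; the last joint's range is limited). The gripper opens to 87 mm and grips with 3 to 60 N. Pads are 19 mm wide; open, the fingers measure 117 mm over their backs; the gripper's body (75 mm by 190 mm) begins 51 mm behind the grasp point.
Start: joints at [66.033, 30.224, 82.088, -0, 67.689, -10.227], TCP at [0.148, 0.607, 0.223] pointing down, gripper open.
Joint ranges: [-176.69, 176.69], [-43.24, 126.21], [12.49, 139.97], [-82, 262], [0, 151.66], [-163.58, 163.58]. Speed limits (degrees/s): [159.86, 159.86, 180, 180, 180, 180].

## Interface

Orientations are given as a 3x3 rotation matrix whose columns are the frame's x, y, z axes.
In Python, from rig import bot, vision gives the robot as it stands. The module is installed in compiled form; this text tells all that it offers.
- The arm moves only by the shell command python3 -m jog 'ROWS'. ROWS is JSON, a list of rows, each a list of 3 entries, a list of its own where there are three numbers: the shift along the tool's x, y, z in mm, then the turn, a rotation vector about the tool's x, y, z in degrees, then the closure, from 0 (fully open) to 1 (shut). In form: [[[dx, dy, dz], [wx, wy, wz], fingers], ...]. A call has 1 to 12 rows; each row is the pose to reach, as a shift and turn from the pose commanded when the call began, along the tool's axes at that moment; what a row does not reach only later rows make up. A row lasts 1/12 s, in which the tool goes at most 41.7 mm and 7.16 degrees, less where a joint would pass 70% of its speed; a pose out of reach is approached as far as the arm can. A call with a gripper value outside its range is refused whole. The fingers move at their own pace and stop on an object; the grip force is fixed at half the most. Time passes only in rows, so rows that repeat a pose let the fingers close. It gives the time, the measured TCP pose, the force and the opening at its end, in the units of the state.
- bot.read_state(): the state, without advancing time (a new reading comes with each control period).
- vision.capture(name): name is "scene" or "top"; returns the picture (480x640x3 uint8, red, green, blue); there is no depth.
- vision.camera_info(name): a dict with "intrinsics" (3x3 intrinsics, pixels), "dist" ([k1, k2, p1, p2, k3] as OpenCV has them; the pictures are not rectified), "camera_from_world" (4x4, takes a point from world to camera coordinates). Camera axes: x right, y up, looking along -z (the intrinsics and any distortion apply to the point x, -y, -z); pixel columns grow to the right and rows downward; lengths in m; the calibration is good to about 2 mm. A picture is of the moment at which its call begins. camera_info takes no time and is no camera call.
- bot.hand_in(): hands the job in, once; it reports no verdict.
The state is a dict: "time_s": time; "joint_positions": joint angles; "qvel": joint speeds; "tau": joint torques, N m; "position": TCP position; "tcp_rot": TCP orientation; "force": force on the tool from outside, world axes, zero at the start; "moment": the same for the moment, N m; "opening": opening from 0.0 (shut) to 1.0 (fully open).
Only numpy, scipy, OpenCV 4.12 (cv2) and the standard library are available. Lean on these libraries where they do the work, as an engineer would, in place of code of your own. Each camera call takes 0.05 s, during which the arm holds its last target. There are 200 camera calls.

## Task

Close the two-part aluminium casting mould on the sprung bench balance, which shows the closing pressure: first stand the lower half (the one with two brass dowels, dowels up) centred on the balance's pan and let go of it, then lower the upper half (with the orange grip) over both dowels until the faces meet. Press the closed mould down until the red pointer on the pan stands in the green band, about 20 mm below where the empty pan stands, and finish holding it pressed there; do not drive the pan down to its stop, and leave the other things on the bench where they are.

Things in the scene. Friction and masses are not known exactly. Their poses are not given: they have to be found in the camera images.
- lower_mid (a point): Centre (half-way up the block) of the loose lower mould half: aluminium block 110 (x) x 44 (y) x 30 mm (z), 0.36 kg, mating face up. On it, at x = +40 and -40 mm, y = 0, stand two brass dowels, 12 mm diameter, 14 mm high, the upper 7 mm tapering to 5.6 mm. Dark cavity marks on the face. z up. Grip across the 44 mm. Same after a half turn. It lies left or right of the balance
- upper_mid (a point): Centre (half-way up the 52 mm height) of the loose upper mould half, 0.30 kg: aluminium block 110 (x) x 44 (y) x 22 mm, 15 mm through holes at x = +40 and -40 mm, y = 0; on its middle an orange grip bar 56 (x) x 20 (y) x 30 mm high. Mating face down, 26 mm below the origin. z up. Fits either way round. Lies on the balance's other side. Seated: 41 mm above the lower half's origin
- pan_center (a point): Centre of the top face of the balance's round steel pan (140 mm diameter, ring and dot at its middle); moves down with the pan. Empty, it is 80 mm above the bench. The grey base, 180 x 170 mm, is fixed. Axes: the balance's, turned a little about vertical; at its +y side, 98 mm from the centre, a white 22 mm column with the green band rises 86 mm above the bench
- pan (a joint): How far the pan has sunk below its empty height (m): 0 empty, 0.036 at its stop. Spring about 800 N/m: the two halves alone sink it about 7 to 10 mm, pressing sinks it 1 mm more for each 0.8 N. The middle of the green band is at 0.020
- stapler: orange staple gun lying flat, about 200 x 110 x 36 mm, at the back on the left; a bystander, leave it alone (origin under its middle)
- mallet: wooden-headed hammer lying at the back on the right, about 250 mm long; a bystander, leave it alone (origin under its middle)
- spool: red thread spool standing on end, 52 mm across, 60 mm high, at the back; a bystander, leave it alone (origin under its middle)
- tin: closed jar of nails, 70 mm across, 70 mm high, at the back; a bystander, leave it alone (origin under its middle)
- awl: awl with a dark wooden handle, about 200 mm long, lying on the right; a bystander, leave it alone (origin under its middle)
- beeswax: yellow block of wax, 60 x 45 x 30 mm, on the left; a bystander, leave it alone (origin under its middle)
There are look-alikes about, which are no part of the job. What is shaped like the part that bears upper_mid but blue or pink is not meant.

How it is judged:
By the outcome, as a careful person would: the job done as asked, in the order asked, and still so for the second after the job is handed in, while the arm keeps its last pose, push and grip.
It also fails if it takes over 70 s, if anything falls off the work surface, if the arm or the gripper's body presses on something with over 40 N, if the wrist force passes 120 N, or if a joint passes its speed limit or range.

## Working session

There is one attempt and no reset: what is moved stays moved. The work goes in short steps, Python scripts to look and compute and a shell command to move; the robot and the scene stay as the last step left them, time stands still between calls to the robot, and variables do not carry over. Pictures are saved under pics/ and viewed, about 8 in all and at most 12, crops included, and the job is handed in when it is done.

```bash
mkdir -p pics
python3 - <<'E'
from rig import bot, vision
import cv2,numpy as np
for n in("scene","top"):
    im=vision.capture(n); cv2.imwrite(f"pics/{n}0.png",im[:,:,::-1])
    c=vision.camera_info(n); print(n,np.round(c["intrinsics"],1).tolist(),c["dist"],np.round(c["camera_from_world"],4).tolist())
s=bot.read_state(); print(s, bot.grip_depth)
E
```

```text
scene [[444.2, 0.0, 316.4], [0.0, 444.2, 246.2], [0.0, 0.0, 1.0]] [-0.05099731  0.          0.          0.          0.        ] [[-0.2777, 0.9605, -0.0198, 0.0921], [-0.593, -0.1552, 0.7901, 0.2362], [0.7558, 0.2311, 0.6127, -1.5339], [0.0, 0.0, 0.0, 1.0]]
top [[568.6, 0.0, 324.5], [0.0, 568.6, 241.5], [0.0, 0.0, 1.0]] [-0.12676628  0.          0.          0.          0.        ] [[0.0256, -0.9995, 0.018, 0.0214], [0.9817, 0.0285, 0.1883, -0.4795], [-0.1887, 0.0129, 0.9819, -1.3836], [0.0, 0.0, 0.0, 1.0]]
{'time_s': 0.1, 'joint_positions': array([ 6.60369624e+01,  3.02736317e+01,  8.21509193e+01, -6.02606814e-04,
        6.76888745e+01, -1.02286972e+01]), 'qvel': array([-0.00623225, -0.06948027, -0.24102429,  0.02985394, -0.00203988,
        0.02660018]), 'tau': array([-2.77736190e-04, -4.40983701e+01, -1.77150553e+01,  6.34490303e-02,
        5.33668580e-02, -2.54421184e-05]), 'position': array([0.14809848, 0.60650558, 0.22165916]), 'tcp_rot': array([[-9.71407810e-01,  2.37415740e-01, -7.95136328e-04],
       [ 2.37416825e-01,  9.71406179e-01, -1.81296764e-03],
       [ 3.41973287e-04, -1.94990967e-03, -9.99998040e-01]]), 'force': array([ 0.79705764, -1.45557549,  0.26355243]), 'moment': array([-0.06489254, -0.00357888, -0.01195574]), 'opening': 1.002759134745719} -0.0187
```

View pics/scene0.png

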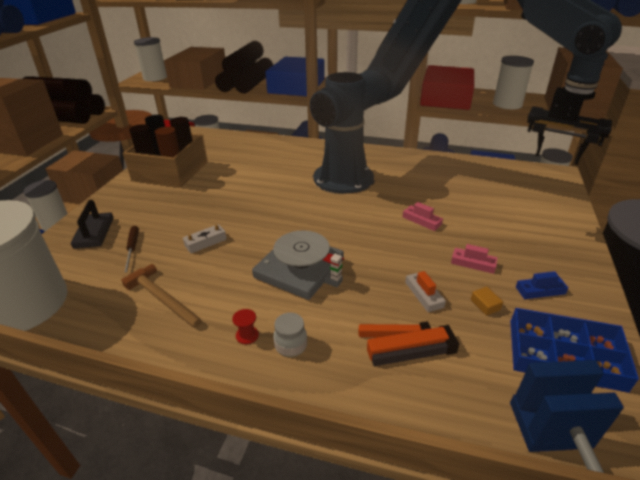

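View pics/top0.png

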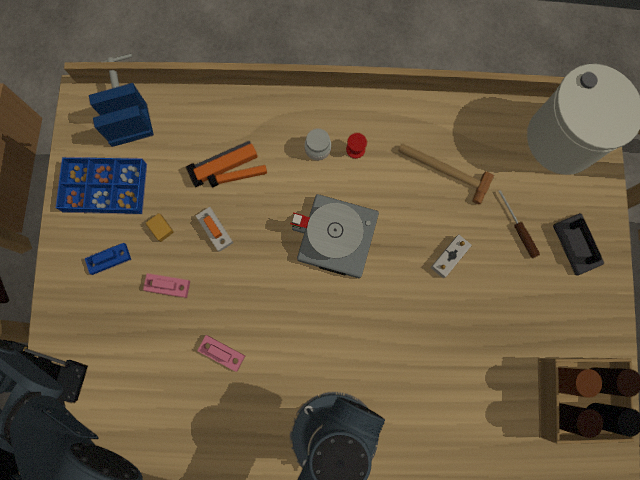

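Candidates for the upper half in the top view are the orange-grip part on aluminium at (213,229), blue at (108,258), and pink at (165,286) and (220,352). The orange one fits. The lower half is at (451,256), with a two-dowel face. I'll confirm both in one crop and measure them.

```bash
cat > h.py <<'E'
from rig import bot, vision
import cv2,numpy as np
def ray(n,uv):
    c=vision.camera_info(n);M=np.array(c["camera_from_world"]);R,t=M[:3,:3],M[:3,3]
    p=cv2.undistortPoints(np.array(uv,float).reshape(-1,1,2),np.array(c["intrinsics"]),np.array(c["dist"])).reshape(-1,2)
    return -R.T@t, np.c_[p[:,0],-p[:,1],-np.ones(len(p))]@R
def onz(n,uv,z):
    o,d=ray(n,uv); return (o+d*((z-o[2])/d[:,2])[:,None])
def proj(n,P):
    c=vision.camera_info(n);M=np.array(c["camera_from_world"]);P=np.atleast_2d(P)@M[:3,:3].T+M[:3,3]
    return cv2.projectPoints(P*[1,-1,-1],np.zeros(3),np.zeros(3),np.array(c["intrinsics"]),np.array(c["dist"]))[0].reshape(-1,2)
E
python3 - <<'E'
from h import *
im=cv2.imread("pics/top0.png")
f=lambda x,y,w:cv2.resize(im[y-w:y+w,x-w:x+w],(400,400),interpolation=cv2.INTER_CUBIC)
cv2.imwrite("pics/crop1.png",np.hstack([f(451,256,32),f(213,229,32)]))
hsv=cv2.cvtColor(im,cv2.COLOR_BGR2HSV)
def comps(m,box,nm,z):
    x0,y0,x1,y1=box;k=np.zeros_like(m);k[y0:y1,x0:x1]=m[y0:y1,x0:x1]
    cs=max(cv2.findContours(k,0,1)[0],key=cv2.contourArea)
    r=cv2.minAreaRect(cs);b=cv2.boxPoints(r);w=onz("top",b,z)
    print(nm,cv2.contourArea(cs),np.round(r[0],1),np.round(b,1).tolist());print(np.round(w[:,:2],4).tolist(),np.round(w.mean(0),4),[round(float(np.linalg.norm(w[i]-w[i-1])),4) for i in(1,2)],
      [round(float(np.degrees(np.arctan2(*(w[i]-w[i-1])[[1,0]]))),1) for i in(1,2)])
al=((hsv[...,1]<60)&(hsv[...,2]>110)).astype(np.uint8)*255
orr=((hsv[...,1]>170)&(hsv[...,2]>120)&(hsv[...,0]<15)).astype(np.uint8)*255
comps(al,(425,228,478,284),"lower",.03)
comps(al|orr,(185,200,240,258),"upperblk",.022)
comps(orr,(185,200,240,258),"grip",.052)
g=((hsv[...,1]<60)).astype(np.uint8)*255
comps(g,(280,185,390,285),"base",.03)
gray=cv2.cvtColor(im,cv2.COLOR_BGR2GRAY)
c=cv2.HoughCircles(cv2.resize(gray[180:290,280:390],None,fx=4,fy=4),cv2.HOUGH_GRADIENT,1,300,param1=80,param2=20,minRadius=90,maxRadius=150)
print(c); u=(c[0,0,:2]+.5)/4-.5+[280,180]; print(u,onz("top",u,.08))
E
```

```text
lower 554.5 [451.8 255.3] [[432.1000061035156, 265.79998779296875], [458.3999938964844, 233.89999389648438], [471.5, 244.6999969482422], [445.20001220703125, 276.6000061035156]]
[[0.4267, -0.2406], [0.5116, -0.3102], [0.4841, -0.344], [0.3998, -0.2741]] [ 0.4556 -0.2922  0.03  ] [0.1097, 0.0436] [-39.4, -129.0]
upperblk 496.5 [213.8 228.8] [[194.6999969482422, 215.39999389648438], [209.3000030517578, 205.89999389648438], [233.0, 242.1999969482422], [218.3000030517578, 251.8000030517578]]
[[0.542, 0.3714], [0.5684, 0.3349], [0.4744, 0.268], [0.4487, 0.3041]] [0.5084 0.3196 0.022 ] [0.045, 0.1154] [-54.1, -144.5]
grip 127.5 [211.4 225.9] [[202.60000610351562, 218.89999389648438], [208.39999389648438, 215.10000610351562], [220.1999969482422, 232.8000030517578], [214.5, 236.6999969482422]]
[[0.5265, 0.3438], [0.5369, 0.3298], [0.4919, 0.2969], [0.4816, 0.3108]] [0.5092 0.3203 0.052 ] [0.0174, 0.0557] [-53.5, -143.8]
base 4562.5 [331.3 234.3] [[283.5, 257.79998779296875], [302.29998779296875, 189.5], [379.20001220703125, 210.6999969482422], [360.29998779296875, 279.0]]
[[0.4367, 0.1367], [0.6168, 0.0951], [0.5664, -0.1045], [0.3883, -0.0583]] [0.502  0.0172 0.03  ] [0.1848, 0.2058] [-13.0, -104.2]
[[[220.5 202.5 112.3]]]
[334.75 230.25] [[0.50091921 0.01040248 0.08      ]]
```

View pics/crop1.png

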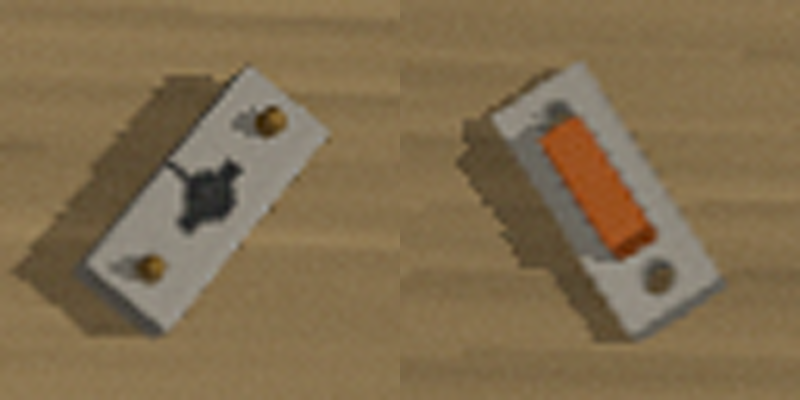

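The crop confirms the lower half on the left (two brass dowels, dark cavity) and the upper half on the right (orange grip, two holes). Next I work out the moves.

```bash
cat >> h.py <<'E'
from scipy.spatial.transform import Rotation as Ro
def go(x,y,z,yaw,s=None):
    s=s or bot.read_state();R=np.array(s["tcp_rot"]);c,n=np.cos(np.radians(yaw)),np.sin(np.radians(yaw))
    T=np.array([[c,n,0],[n,-c,0],[0,0,-1.]])
    d=R.T@(np.array([x,y,z])-s["position"])*1000
    print("shift",np.round(d,1),"len",round(np.linalg.norm(d)),"turn",np.round(Ro.from_matrix(R.T@T).as_rotvec(degrees=True),1))
E
python3 - <<'E'
from h import *
go(.5,.25,.22,166.3); go(.456,-.292,.15,140.7)
E
```

```text
shift [-426.5 -262.8    2. ] len 501 turn [-0.1 -0.  -0. ]
shift [-512.4 -799.6   73. ] len 952 turn [-0.1  0.  25.6]
```

```bash
python3 -m jog '[[[-35,-22,0],[0,0,0],0],[[-71,-44,0],[0,0,0],0],[[-107,-66,0],[0,0,0],0],[[-142,-88,0],[0,0,0],0],[[-178,-110,0],[0,0,0],0],[[-213,-132,0],[0,0,0],0],[[-249,-153,0],[0,0,0],0],[[-284,-175,0],[0,0,0],0],[[-320,-197,0],[0,0,0],0],[[-355,-219,0],[0,0,0],0],[[-391,-241,0],[0,0,0],0],[[-426,-263,0],[0,0,0],0]]'
python3 -c "
from h import *
go(.456,-.292,.12,140.7)"
```

```text
time_s: 1.1
position: [0.4999, 0.2494, 0.2223]
tcp_rot: [[-0.971, 0.238, -0.001], [0.238, 0.971, -0.0], [0.001, -0.0, -1.0]]
force: [0.3, 1.8, -0.3]
opening: 0.998
shift [ -86.1 -536.3  102.3] len 553 turn [-0.  -0.  25.5]
```

```bash
python3 -m jog '[[[-6,-38,0],[0,0,2],0],[[-12,-77,0],[0,0,4],0],[[-19,-116,0],[0,0,6],0],[[-25,-155,0],[0,0,8],0],[[-31,-194,0],[0,0,10],0],[[-37,-233,0],[0,0,12],0],[[-44,-272,0],[0,0,14],0],[[-50,-311,0],[0,0,17],0],[[-56,-350,0],[0,0,19],0],[[-62,-389,0],[0,0,21],0],[[-69,-428,5],[0,0,23],0],[[-75,-465,15],[0,0,25.5],0]]'
python3 -c "
from h import *
go(.456,-.292,.1,140.7)"
```

```text
time_s: 2.1
position: [0.4616, -0.221, 0.2082]
tcp_rot: [[-0.773, 0.634, 0.002], [0.634, 0.773, -0.002], [-0.003, 0.0, -1.0]]
force: [0.7, 1.0, 0.2]
opening: 0.998
shift [-40.4 -58.4 108.3] len 130 turn [ 0.   0.2 -0.1]
```

```bash
python3 -m jog '[[[-13,-19,30],[0,0,0],0],[[-27,-39,55],[0,0,0],0],[[-40,-58,85],[0,0,0],0],[[-40,-58,105],[0,0,0],0],[[-40,-58,125],[0,0,0],0],[[-40,-58,145],[0,0,0],0],[[-40,-58,165],[0,0,0],0],[[-40,-58,180],[0,0,0],0],[[-40,-58,192],[0,0,0],0],[[-40,-58,200],[0,0,0],0],[[-40,-58,203],[0,0,0],0],[[-40,-58,203],[0,0,0],0]]'
python3 -c "
from h import *
go(.456,-.292,.005,140.7)"
```

```text
time_s: 3.1
position: [0.4556, -0.2884, 0.0041]
tcp_rot: [[-0.775, 0.632, -0.001], [0.632, 0.775, 0.001], [0.001, 0.0, -1.0]]
force: [1.0, 0.2, 0.3]
opening: 0.998
shift [-2.6 -2.6 -0.9] len 4 turn [ 0.  -0.1  0.1]
```

```bash
python3 -m jog '[[[-2.5,-2.5,-1],[0,0,0],0],[[-2.5,-2.5,-1],[0,0,0],0.3],[[-2.5,-2.5,-1],[0,0,0],1],[[-2.5,-2.5,-1],[0,0,0],1],[[-2.5,-2.5,-1],[0,0,0],1],[[-2.5,-2.5,-1],[0,0,0],1],[[-2.5,-2.5,-1],[0,0,0],1],[[-2.5,-2.5,-1],[0,0,0],1]]'
python3 - <<'E'
from h import *
go(.456,-.292,.15,140.7)
for n in("scene","top"): cv2.imwrite(f"pics/{n}1.png",vision.capture(n)[:,:,::-1])
im=cv2.imread("pics/scene1.png"); im2=cv2.imread("pics/top1.png")
u=proj("scene",[.456,-.292,.03])[0].astype(int);v=proj("top",[.456,-.292,.03])[0].astype(int)
f=lambda im,p:cv2.resize(im[p[1]-45:p[1]+45,p[0]-45:p[0]+45],(400,400))
cv2.imwrite("pics/c2.png",np.hstack([f(im,u),f(im2,v)]))
E
```

```text
time_s: 3.77
position: [0.4561, -0.292, 0.0056]
tcp_rot: [[-0.775, 0.633, -0.0], [0.633, 0.775, 0.0], [0.0, 0.0, -1.0]]
force: [-0.0, -0.2, -0.3]
opening: 0.553
shift [ 1.000e-01 -0.000e+00 -1.444e+02] len 144 turn [ 0.  -0.   0.1]
```

View pics/c2.png

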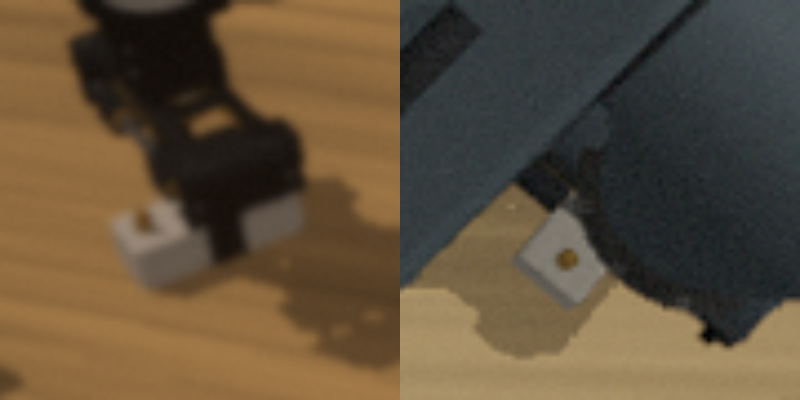

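The fingers straddle the block near its middle (a dowel shows at each side), but the opening of 0.553 suggests the jaws are still closing. I'll keep closing.

```bash
python3 -m jog '[[[0,0,0],[0,0,0],1],[[0,0,0],[0,0,0],1],[[0,0,0],[0,0,0],1],[[0,0,0],[0,0,0],1]]'
python3 - <<'E'
from h import *
im=vision.capture("top")
hsv=cv2.cvtColor(im,cv2.COLOR_RGB2HSV)
v=proj("top",[.456,-.292,.03])[0].astype(int)
m=((hsv[...,0]>10)&(hsv[...,0]<25)&(hsv[...,1]>150)&(hsv[...,2]>60)).astype(np.uint8)
n,_,st,ce=cv2.connectedComponentsWithStats(m)
s=bot.read_state()
for a,c in zip(st,ce):
    if 3<a[4]<60 and np.hypot(*(c-v))<40:
        w=onz("top",[c],.040)[0]; print(a[4],c,w, np.array(s["tcp_rot"]).T@(w-s["position"])*1000)
go(.47,-.27,.16,166.3)
go(.501,.01,.16,166.3)
E
```

```text
time_s: 4.2
position: [0.4562, -0.2918, 0.0056]
tcp_rot: [[-0.774, 0.633, 0.0], [0.633, 0.774, 0.0], [0.0, 0.0, -1.0]]
force: [1.4, 1.3, 1.0]
opening: 0.502
10 [443.2 267. ] [ 0.42284285 -0.26698829  0.04      ] [ 41.59465477  -1.8640555  -34.39460937]
shift [   3.2   25.7 -154.4] len 157 turn [  0.    0.  -25.5]
shift [ 156.3  262.1 -154.3] len 342 turn [  0.    0.  -25.5]
```

```bash
python3 -m jog '[[[0,0,-10],[0,0,0],1],[[0,0,-30],[0,0,0],1],[[0,0,-60],[0,0,0],1],[[0,0,-90],[0,0,0],1],[[0,0,-120],[0,0,-2],1],[[2,8,-140],[0,0,-5],1],[[12,25,-152],[0,0,-8],1],[[27,50,-154],[0,0,-11],1],[[42,75,-154],[0,0,-14],1],[[57,100,-154],[0,0,-17],1],[[73,125,-154],[0,0,-20],1],[[87,150,-154],[0,0,-23],1]]'
python3 - <<'E'
from h import *
go(.501,.01,.16,166.3); print(proj("scene",[.501,.010,.08]),proj("top",[.501,.010,.08]))
im=cv2.imread("pics/scene0.png");g=cv2.cvtColor(im,cv2.COLOR_BGR2GRAY)
print(g[240:252,294:309])
g=cv2.cvtColor(cv2.imread("pics/top0.png"),cv2.COLOR_BGR2GRAY);print(g[225:237,328:343])
E
```

```text
time_s: 5.25
position: [0.4823, -0.1194, 0.1596]
tcp_rot: [[-0.961, 0.277, -0.002], [0.277, 0.961, 0.0], [0.002, -0.0, -1.0]]
force: [0.7, 1.2, -4.7]
opening: 0.505
shift [ 17.9 129.5  -0.4] len 131 turn [-0.  -0.1 -2.4]
[[300.69005939 245.93705803]] [[334.91410817 230.2226243 ]]
[[113 113 112 111 110 109 109 109 110 109 110 111 113 114 114]
 [113 111 110 107 102 102 101 101 100 102 101 104 109 111 114]
 [110 106 102  97  94  97  95  96  97  94  94  95  98 104 109]
 [104  97  94  94  99 104 104 104 104 103  98  95  91  93 101]
 [ 92  88  96 105 109 110 110 106 108 108 109 105  98  89  89]
 [ 84  92 107 112 113 107  98  92 100 109 112 112 107  95  84]
 [ 82  96 111 114 114 104  88  81  89 105 112 113 109  96  80]
 [ 78  95 108 112 113 106  94  90  98 109 112 110 105  91  79]
 [ 78  86  99 110 110 109 105 105 107 111 110 105  94  82  82]
 [ 91  83  89  97 103 105 106 106 108 104 100  95  83  81  93]
 [101  91  87  89  91  94  95  97  96  92  88  83  87  96 104]
 [109 104  98  94  93  91  92  92  92  92  92  94 102 108 113]]
[[112  43  94 132 129 128 125 123 127 129 127 111  69  63 128]
 [ 64  75 131 128 130 126 125 126 125 126 127 129 110  46  87]
 [ 42 114 128 123 128 125 126 123 129 127 127 125 131  95  41]
 [ 65 130 127 124 126 131  87  86 128 126 125 125 132 114  42]
 [ 67 128 125 131 130 112  45  45  87 130 128 126 130 136  41]
 [ 74 127 122 128 127 109  47  48  68 128 126 126 130 132  37]
 [ 67 128 127 127 128 129 110  95 108 129 126 128 129 113  42]
 [ 43 130 128 129 124 127 126 127 124 127 127 130 133 113  45]
 [ 45  86 132 128 127 124 127 124 124 125 125 132 133  42  67]
 [ 91  45  95 129 130 122 129 123 126 127 129 134  94  42 110]
 [134  94  43  88 131 128 130 126 130 126 132  91  40  92 129]
 [129 132  92  46  47  67 111  94  87  86  48  48  88 130 126]]
```

```bash
python3 -m jog '[[[4,32,0],[0,0,-1],1],[[8,64,0],[0,0,-2],1],[[12,96,0],[0,0,-2.4],1],[[16,119,0],[0,0,-2.4],1],[[16.5,130,0],[0,0,-2.4],1],[[16.5,130,0],[0,0,-2.4],1],[[16.5,130,20],[0,0,-2.4],1],[[16.5,130,40],[0,0,-2.4],1],[[16.5,130,55],[0,0,-2.4],1],[[16.5,130,60],[0,0,-2.4],1],[[16.5,130,60],[0,0,-2.4],1],[[16.5,130,60],[0,0,-2.4],1]]'
python3 - <<'E'
from h import *
go(.503,.010,.083,166.3)
for n in("scene","top"): cv2.imwrite(f"pics/{n}2.png",vision.capture(n)[:,:,::-1])
a=cv2.imread("pics/scene2.png")[190:310,240:360];b=cv2.imread("pics/top2.png")[170:290,275:395]
cv2.imwrite("pics/c3.png",np.hstack([cv2.resize(x,(400,400)) for x in(a,b)]))
E
```

```text
time_s: 6.25
position: [0.5044, 0.0076, 0.0997]
tcp_rot: [[-0.971, 0.24, -0.0], [0.24, 0.971, -0.0], [-0.0, -0.0, -1.0]]
force: [-0.7, -0.4, -3.2]
opening: 0.505
shift [ 1.9  2.  16.7] len 17 turn [-0.   0.  -0.2]
```

View pics/c3.png

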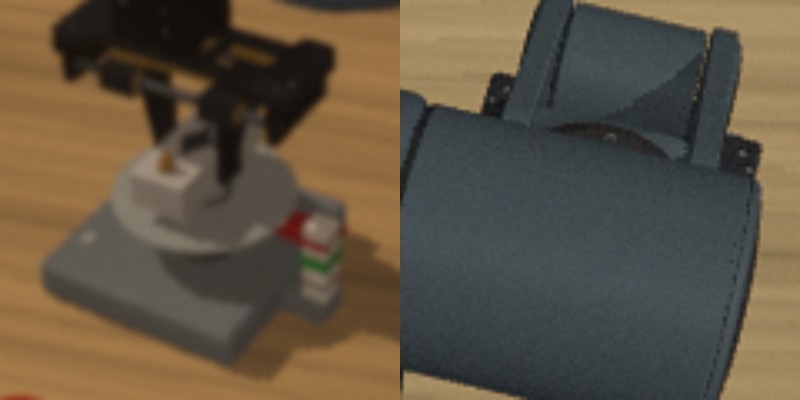

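The scene view shows the block held above the pan, clear of the column. The arm hides it in the top view. I'll lower it, release and retract.

```bash
python3 -m jog '[[[2,2,3],[0,0,0],1],[[2,2,8],[0,0,0],1],[[2,2,12],[0,0,0],1],[[2,2,14],[0,0,0],1],[[2,2,15.5],[0,0,0],1],[[2,2,16.5],[0,0,0],1],[[2,2,16.5],[0,0,0],1],[[2,2,16.5],[0,0,0],1]]'
python3 -m jog '[[[0,0,0.5],[0,0,0],0.6],[[0,0,0.5],[0,0,0],0.3],[[0,0,0.5],[0,0,0],0],[[0,0,0.5],[0,0,0],0],[[0,0,0],[0,0,0],0],[[0,0,0],[0,0,0],0],[[0,0,-15],[0,0,0],0],[[0,0,-40],[0,0,0],0],[[0,0,-75],[0,0,0],0],[[0,0,-110],[0,0,0],0],[[0,0,-145],[0,0,0],0]]'
python3 -c "
from h import *
go(.509,.320,.2,216); go(.509,.320,.032,216)"
```

```text
time_s: 7.02
position: [0.5023, 0.0111, 0.0831]
tcp_rot: [[-0.971, 0.239, -0.001], [0.239, 0.971, 0.0], [0.001, 0.0, -1.0]]
force: [-0.9, 1.0, -2.6]
opening: 0.502
time_s: 7.93
position: [0.5022, 0.011, 0.2295]
tcp_rot: [[-0.971, 0.239, -0.001], [0.239, 0.971, 0.0], [0.001, -0.0, -1.0]]
force: [0.6, -0.6, -0.3]
opening: 0.991
shift [ 67.3 301.6  29.5] len 310 turn [  0.   -0.  -49.8]
shift [ 67.2 301.6 197.5] len 367 turn [  0.   -0.  -49.8]
```

```bash
python3 -m jog '[[[7,30,0],[0,0,-5],0],[[14,61,0],[0,0,-10],0],[[21,92,0],[0,0,-15],0],[[28,124,0],[0,0,-20],0],[[35,157,0],[0,0,-25],0],[[42,190,0],[0,0,-30],0],[[49,222,0],[0,0,-35],0],[[56,253,5],[0,0,-40],0],[[61,278,12],[0,0,-45],0],[[65,294,20],[0,0,-49.8],0],[[67,302,30],[0,0,-49.8],0],[[67,302,30],[0,0,-49.8],0]]'
python3 - <<'E'
from h import *
go(.509,.320,.030,215.5)
im=vision.capture("top"); cv2.imwrite("pics/top3.png",im[:,:,::-1])
s2=vision.capture("scene"); cv2.imwrite("pics/scene3.png",s2[:,:,::-1])
a=im[:,:,::-1][185:275,290:380];b=s2[:,:,::-1][190:310,240:360]
cv2.imwrite("pics/c4.png",np.hstack([cv2.resize(x,(400,400),interpolation=cv2.INTER_CUBIC) for x in(b,a)]))
E
```

```text
time_s: 8.93
position: [0.5082, 0.3212, 0.1958]
tcp_rot: [[-0.809, -0.587, -0.004], [-0.587, 0.809, -0.001], [0.004, 0.001, -1.0]]
force: [-0.0, -0.4, 0.4]
opening: 1.001
shift [ -0.5  -1.6 165.8] len 166 turn [ 0.1 -0.2  0.5]
```

View pics/c4.png

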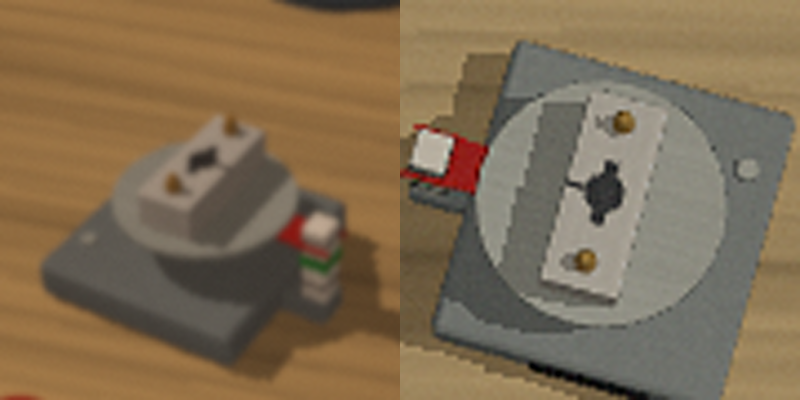

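The lower half stands free and dowels-up, centred on the pan. In the top view its dowels are at about (340,212) and (332,243). I'll measure their offset and the grip bar pose more closely, then pick up the upper half.

Run:
```python
from h import *
for n,box in(("top",(325,200,350,255)),("scene",(285,215,320,255))):
    im=cv2.imread(f"pics/{n}3.png");x0,y0,x1,y1=box
    hsv=cv2.cvtColor(im,cv2.COLOR_BGR2HSV)
    m=((hsv[...,0]>8)&(hsv[...,0]<28)&(hsv[...,1]>110)).astype(np.uint8);k=np.zeros_like(m);k[y0:y1,x0:x1]=m[y0:y1,x0:x1]
    N,_,st,ce=cv2.connectedComponentsWithStats(k)
    cc=[c for a,c in zip(st,ce) if 4<a[4]<80];print(n,[(a[4],np.round(c,1)) for a,c in zip(st,ce) if 4<a[4]<80])
    w=onz(n,cc,.113);print(np.round(w,4),w.mean(0),np.degrees(np.arctan2(*(w[1]-w[0])[[1,0]])))
im=cv2.imread("pics/top3.png");g=cv2.cvtColor(im,cv2.COLOR_BGR2GRAY)
c=cv2.HoughCircles(cv2.resize(g[180:290,280:390],None,fx=4,fy=4),cv2.HOUGH_GRADIENT,1,300,param1=80,param2=20,minRadius=90,maxRadius=150)
u=(c[0,0,:2]+.5)/4-.5+[280,180]; print(u,onz("top",u,.0756))
```

```text
top [(np.int32(20), array([339.9, 212. ])), (np.int32(19), array([331.4, 243.2]))]
[[ 0.5392 -0.      0.113 ]
 [ 0.462   0.0188  0.113 ]] [0.50060131 0.00938632 0.113     ] 166.28824146813417
scene [(np.int32(19), array([291.5, 244.8]))]Traceback (most recent call last):
  File "<stdin>", line 8, in <module>
IndexError: index 1 is out of bounds for axis 0 with size 1
```

```bash
python3 -m jog '[[[-0.5,-1.5,30],[0,0,0.5],0],[[-0.5,-1.5,60],[0,0,0.5],0],[[-0.5,-1.5,90],[0,0,0.5],0],[[-0.5,-1.5,115],[0,0,0.5],0],[[-0.5,-1.5,135],[0,0,0.5],0],[[-0.5,-1.5,150],[0,0,0.5],0],[[-0.5,-1.5,160],[0,0,0.5],0],[[-0.5,-1.5,164],[0,0,0.5],0],[[-0.5,-1.5,166],[0,0,0.5],0],[[-0.5,-1.5,166],[0,0,0.5],0],[[-0.5,-1.5,166],[0,0,0.5],0]]'
python3 -c "
from h import *
go(.509,.320,.030,215.5)"
```

```text
time_s: 9.95
position: [0.512, 0.3194, 0.0331]
tcp_rot: [[-0.815, -0.58, 0.002], [-0.58, 0.815, 0.001], [-0.002, -0.001, -1.0]]
force: [-0.7, -0.3, -0.3]
opening: 0.999
shift [2.1 2.3 3.1] len 4 turn [-0.   0.1 -0.1]
```

```bash
python3 -m jog '[[[2,2,3],[0,0,0],0],[[2,2,3],[0,0,0],0],[[2,2,3],[0,0,0],1],[[2,2,3],[0,0,0],1],[[2,2,3],[0,0,0],1],[[2,2,3],[0,0,0],1],[[2,2,3],[0,0,0],1],[[2,2,3],[0,0,0],1],[[2,2,3],[0,0,0],1],[[2,2,3],[0,0,0],1],[[2,2,3],[0,0,0],1],[[2,2,3],[0,0,0],1]]'
python3 -m jog '[[[0,0,0],[0,0,0],1],[[0,0,0],[0,0,0],1],[[0,0,0],[0,0,0],1],[[0,0,0],[0,0,0],1],[[0,0,0],[0,0,0],1]]'
python3 -c "
from h import *
go(.509,.320,.2,215.5);go(.502,.011,.2,166.3)"
```

```text
time_s: 10.95
position: [0.5083, 0.3198, 0.029]
tcp_rot: [[-0.815, -0.58, -0.0], [-0.58, 0.815, -0.0], [0.0, -0.0, -1.0]]
force: [0.5, 0.7, -0.8]
opening: 0.331
time_s: 11.37
position: [0.5083, 0.3198, 0.029]
tcp_rot: [[-0.815, -0.58, -0.0], [-0.58, 0.815, -0.0], [0.0, 0.0, -1.0]]
force: [-0.2, -0.2, 1.1]
opening: 0.226
shift [  -0.7   -0.2 -171. ] len 171 turn [ 0. -0. -0.]
shift [ 184.3 -247.8 -171. ] len 353 turn [-0.  -0.  49.2]
```

```bash
python3 -m jog '[[[0,0,-10],[0,0,0],1],[[0,0,-35],[0,0,0],1],[[0,0,-70],[0,0,0],1],[[0,0,-105],[0,0,0],1],[[0,0,-140],[0,0,0],1],[[6,-8,-165],[0,0,2],1],[[20,-27,-171],[0,0,6],1],[[38,-51,-171],[0,0,11],1],[[57,-77,-171],[0,0,16],1],[[76,-102,-171],[0,0,21],1],[[95,-128,-171],[0,0,26],1],[[114,-153,-171],[0,0,31],1]]'
python3 - <<'E'
from h import *
go(.502,.011,.2,166.3)
E
```

```text
time_s: 12.37
position: [0.5034, 0.1276, 0.2004]
tcp_rot: [[-0.997, -0.074, -0.0], [-0.074, 0.997, -0.0], [0.0, -0.0, -1.0]]
force: [0.5, -0.5, -3.3]
opening: 0.229
shift [  10.  -116.2    0.4] len 117 turn [-0.  -0.  17.9]
```

```bash
python3 -m jog '[[[2,-27,0],[0,0,4.5],1],[[4,-54,0],[0,0,9],1],[[7,-80,0],[0,0,13],1],[[9,-103,0],[0,0,17],1],[[10,-116,0],[0,0,17.9],1],[[10,-116,10],[0,0,17.9],1],[[10,-116,25],[0,0,17.9],1],[[10,-116,33],[0,0,17.9],1],[[10,-116,35],[0,0,17.9],1],[[10,-116,35],[0,0,17.9],1]]'
python3 - <<'E'
from h import *
s=bot.read_state();go(.502,.011,.15,166.3)
# expected scene pixels of upper block corners if held centred (block top at tcp-7mm, bottom at tcp-29mm)
R=np.array(s["tcp_rot"]);p=s["position"]
im=vision.capture("scene");cv2.imwrite("pics/scene4.png",im[:,:,::-1])
im=im[:,:,::-1].copy()
C=[p+R@np.array([a*.055,b*.022,d]) for d in(.007,.029) for a in(1,-1) for b in(1,-1)]
u=proj("scene",C);x0,y0=235,165;k=5
big=cv2.resize(im[y0:y0+115,x0:x0+135],None,fx=k,fy=k,interpolation=cv2.INTER_CUBIC)
for q in u: cv2.circle(big,tuple(int((v-o+.5)*k) for v,o in zip(q,(x0,y0))),3,(0,255,0),-1)
cv2.imwrite("pics/c5.png",big)
E
```

```text
time_s: 13.2
position: [0.5025, 0.0129, 0.1646]
tcp_rot: [[-0.973, 0.232, -0.002], [0.232, 0.973, 0.0], [0.002, -0.0, -1.0]]
force: [-0.3, 0.3, -2.0]
opening: 0.229
shift [ 0.  -2.  14.6] len 15 turn [-0.  -0.1  0.3]
```

View pics/c5.png

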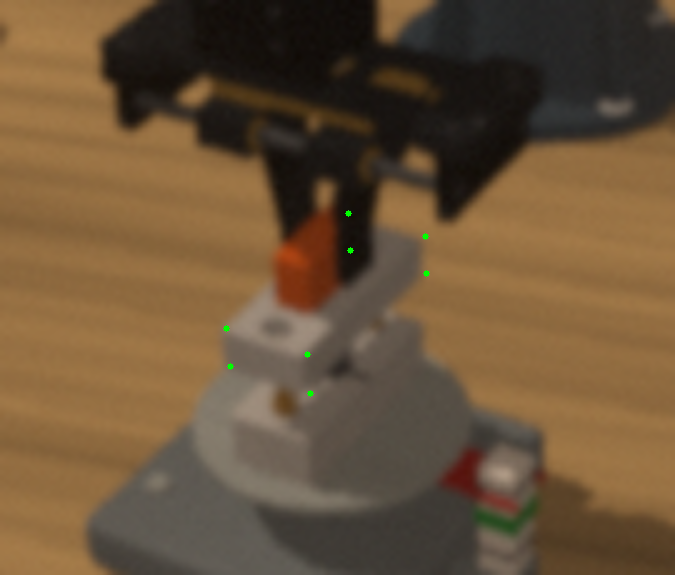

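The scene view shows the upper half held level over the lower, with its hole at about (290.2,230.4) full-frame and the dowel below at (291.5,244.8). I'll compare hole and dowel in the same camera to cancel bias.

Run:
```python
from h import *
s=bot.read_state();R=np.array(s["tcp_rot"]);p=np.array(s["position"])
im=cv2.cvtColor(cv2.imread("pics/scene4.png"),cv2.COLOR_BGR2HSV)
w=im[226:236,284:297,2].astype(float);print(w.astype(int))
hole=[276/5+235-.5,327/5+165-.5]
for z in(.1576,.156):
  h=onz("scene",[hole],z)[0];print("hole in tool",R.T@(h-p)*1000)
for z in(.111,.113,.115):
  d=onz("scene",[[291.5,244.8]],z)[0];print("dowel in tool",R.T@(d-p)*1000)
```

```text
[[149 152 154 155 154 152 146 141 137 132 127 124 121]
 [154 155 154 154 151 149 146 147 146 144 136 134 132]
 [156 157 154 148 140 136 135 139 145 150 149 148 146]
 [156 153 148 137 123 119 117 122 132 146 154 155 155]
 [156 153 147 129 113 109 111 113 124 140 154 158 156]
 [150 153 146 135 123 114 117 121 127 142 153 157 158]
 [141 142 145 143 137 132 134 136 142 151 157 158 156]
 [123 129 134 140 140 142 143 147 152 154 155 155 151]
 [114 118 120 124 130 134 140 144 148 154 153 149 139]
 [112 113 112 115 117 120 125 130 135 142 144 137 122]]
hole in tool [-43.03567301  -2.30644981   7.48641196]
hole in tool [-41.1910106   -3.57843971   9.08745946]
dowel in tool [-38.81145154  -3.03219556  54.08870017]
dowel in tool [-40.96354747  -1.55500656  52.08747842]
dowel in tool [-43.11564341  -0.07781755  50.08625668]
```

```bash
python3 -m jog '[[[0,-2,0],[0,0,0.3],1],[[0,-2,4],[0,0,0.3],1],[[0,-2,8],[0,0,0.3],1],[[0,-2,12],[0,0,0.3],1],[[0,-2,12],[0,0,0.3],1],[[0,-2,12],[0,0,0.3],1]]'
python3 -m jog '[[[0,0,2],[0,0,0],1],[[0,0,4],[0,0,0],1],[[0,0,6],[0,0,0],1],[[0,0,6],[0,0,0],1]]'
python3 -m jog '[[[0,0,2],[0,0,0],1],[[0,0,4],[0,0,0],1],[[0,0,6],[0,0,0],1],[[0,0,6],[0,0,0],1],[[0,0,6],[0,0,0],1]]'
python3 - <<'E'
from h import *
go(.502,.011,.135,166.3); print(bot.read_state()["force"],bot.read_state()["moment"])
im=vision.capture("scene")[:,:,::-1]
cv2.imwrite("pics/c6.png",cv2.resize(im[165:280,235:370],None,fx=5,fy=5,interpolation=cv2.INTER_CUBIC))
E
```

```text
time_s: 13.75
position: [0.5025, 0.0107, 0.1527]
tcp_rot: [[-0.971, 0.237, -0.001], [0.237, 0.971, 0.0], [0.001, -0.0, -1.0]]
force: [0.4, -0.3, -2.9]
opening: 0.224
time_s: 14.08
position: [0.5025, 0.0107, 0.1466]
tcp_rot: [[-0.971, 0.238, -0.001], [0.238, 0.971, 0.0], [0.001, -0.0, -1.0]]
force: [-0.8, 0.0, -2.8]
opening: 0.225
time_s: 14.5
position: [0.5019, 0.0109, 0.1408]
tcp_rot: [[-0.971, 0.237, -0.002], [0.237, 0.971, 0.0], [0.002, -0.0, -1.0]]
force: [-2.7, 1.0, 1.1]
opening: 0.228
shift [-0.1  0.1  5.8] len 6 turn [-0.  -0.1 -0. ]
[-2.65436116  0.97002821  1.07014184] [ 0.1381063   0.52950803 -0.00197937]
```

View pics/c6.png

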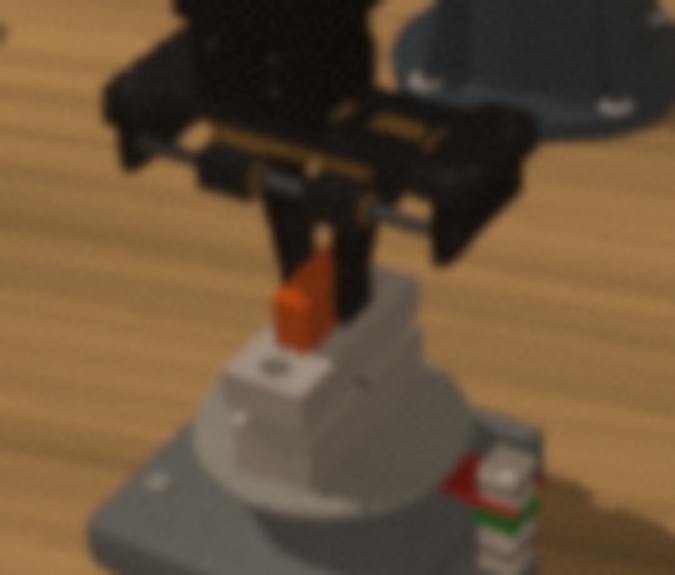

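The holes are on the taper: wrist force is +4 N vertical and −2.7 N in x, which is the tool's +x direction. I'll lift a little, shift 2 mm along tool +x and go down again.

```bash
python3 -m jog '[[[0,0,-4],[0,0,0],1],[[2,0,-5],[0,0,0],1],[[2,0,-5],[0,0,0],1],[[2,0,-2],[0,0,0],1],[[2,0,0],[0,0,0],1],[[2,0,0],[0,0,0],1],[[2,0,0],[0,0,0],1]]'
python3 -m jog '[[[0,0,1],[0,0,0],1],[[0,0,2],[0,0,0],1],[[0,0,3],[0,0,0],1],[[0,0,3],[0,0,0],1],[[0,0,3],[0,0,0],1]]'
python3 -c "
from h import *
s=bot.read_state();print(s['force'],s['moment'],s['position'])"
```

```text
time_s: 15.13
position: [0.5007, 0.0112, 0.1408]
tcp_rot: [[-0.971, 0.238, -0.001], [0.238, 0.971, 0.0], [0.001, 0.0, -1.0]]
force: [-0.4, 0.9, -2.2]
opening: 0.225
time_s: 15.55
position: [0.5004, 0.0113, 0.1378]
tcp_rot: [[-0.971, 0.237, -0.001], [0.237, 0.971, 0.0], [0.001, 0.0, -1.0]]
force: [-0.4, 0.5, -1.7]
opening: 0.229
[-0.39530434  0.52285676 -1.66969421] [0.17306002 0.34184539 0.02443645] [0.50042528 0.0112761  0.13777075]
```

```bash
python3 -m jog '[[[0.5,0,1],[0,0,0],1],[[0.5,0,2],[0,0,0],1],[[0.5,0,3],[0,0,0],1],[[0.5,0,3],[0,0,0],1],[[0.5,0,3],[0,0,0],1]]'
python3 -m jog '[[[0,0,1],[0,0,0],1],[[0,0,2],[0,0,0],1],[[0,0,3],[0,0,0],1],[[0,0,3],[0,0,0],1],[[0,0,3],[0,0,0],1]]'
python3 - <<'E'
from h import *
s=bot.read_state();print(s['force'],s['moment'],s['position'])
im=vision.capture("scene")[:,:,::-1]
cv2.imwrite("pics/c7.png",cv2.resize(im[165:280,235:370],None,fx=5,fy=5,interpolation=cv2.INTER_CUBIC))
E
```

```text
time_s: 15.97
position: [0.5003, 0.0113, 0.1349]
tcp_rot: [[-0.971, 0.238, -0.0], [0.238, 0.971, 0.0], [0.0, -0.0, -1.0]]
force: [-0.9, -0.7, -1.4]
opening: 0.226
time_s: 16.38
position: [0.5003, 0.0113, 0.1321]
tcp_rot: [[-0.971, 0.237, -0.0], [0.237, 0.971, 0.0], [0.0, -0.0, -1.0]]
force: [-2.4, 1.4, -1.0]
opening: 0.231
[-2.39923046  1.40091672 -0.99086641] [0.1379826  0.37775371 0.01196597] [0.50032925 0.01126684 0.13207777]
```

View pics/c7.png

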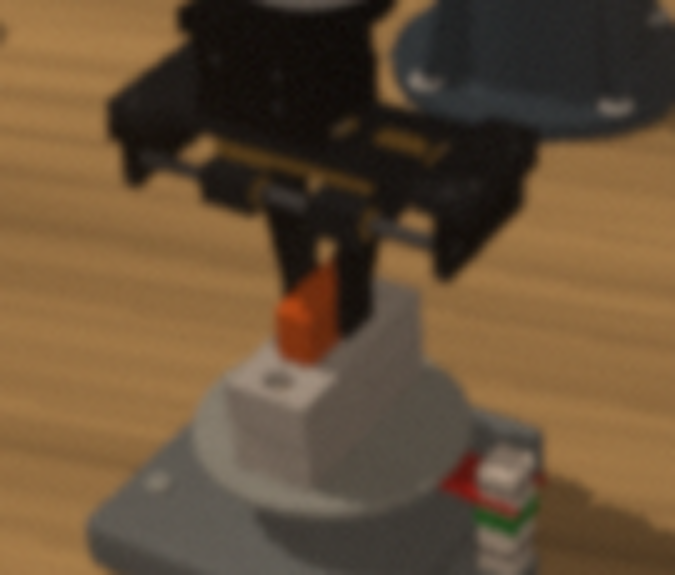

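The faces look closed: one continuous block at (325,400), and TCP height and force both agree with about 7 mm of sink. I'll press in steps and ease the small side load.

```bash
python3 -m jog '[[[0.5,0,1.5],[0,0,0],1],[[0.8,0,3],[0,0,0],1],[[0.8,0,4.5],[0,0,0],1],[[0.8,0,6],[0,0,0],1],[[0.8,0,7],[0,0,0],1],[[0.8,0,7],[0,0,0],1],[[0.8,0,7],[0,0,0],1]]'
python3 - <<'E'
from h import *
s=bot.read_state();print(s['force'],s['moment'],s['position'])
E
```

```text
time_s: 17.02
position: [0.5003, 0.0113, 0.1254]
tcp_rot: [[-0.971, 0.238, 0.001], [0.238, 0.971, -0.0], [-0.001, 0.0, -1.0]]
force: [-0.2, 1.0, 5.0]
opening: 0.227
[-0.16165724  1.00272027  5.03575665] [0.1018089  0.21489005 0.03923305] [0.50030064 0.01128122 0.12539129]
```

```bash
python3 -m jog '[[[0,0,1.5],[0,0,0],1],[[0,0,3],[0,0,0],1],[[0,0,4.5],[0,0,0],1],[[0,0,6],[0,0,0],1],[[0,0,6.4],[0,0,0],1],[[0,0,6.4],[0,0,0],1],[[0,0,6.4],[0,0,0],1],[[0,0,6.4],[0,0,0],1],[[0,0,6.4],[0,0,0],1]]'
python3 - <<'E'
from h import *
s=bot.read_state();print(s['force'],s['moment'],s['position'])
im=vision.capture("scene")[:,:,::-1];cv2.imwrite("pics/scene8.png",im)
t=vision.capture("top")[:,:,::-1];cv2.imwrite("pics/top8.png",t)
o=cv2.imread("pics/scene0.png")
f=lambda im,k,x0,y0,w:cv2.resize(im[y0:y0+w,x0:x0+w],(k,k),interpolation=cv2.INTER_CUBIC)
cv2.imwrite("pics/c8.png",np.hstack([f(im,400,320,240,40),f(im,400,250,190,100)]))
h0=np.array(o[240:285,330:345],int);h1=np.array(im[240:285,330:345],int)
for r in range(6,45): print(240+r, h0[r,3:8].mean(0).astype(int)[::-1], h1[r,3:8].mean(0).astype(int)[::-1], np.array(im[240+r,322:330],int).mean(0).astype(int)[::-1])
E
```

```text
time_s: 17.77
position: [0.5003, 0.0113, 0.1196]
tcp_rot: [[-0.971, 0.237, 0.002], [0.237, 0.971, -0.0], [-0.002, -0.0, -1.0]]
force: [-2.3, 1.2, 9.9]
opening: 0.223
[-2.26432358  1.19520907  9.86944956] [0.07339467 0.41275689 0.04893008] [0.50032686 0.01129839 0.11957771]
246 [137 103  63] [148 111  69] [94 84 70]
247 [121  94  64] [132 104  70] [88 81 71]
248 [103  87  68] [112  95  75] [86 80 70]
249 [88 80 70] [99 90 80] [85 79 69]
250 [78 74 67] [89 84 77] [84 78 68]
251 [71 67 61] [78 74 68] [83 76 67]
252 [72 66 59] [70 65 59] [82 76 67]
253 [95 83 73] [78 70 62] [83 76 66]
254 [133 113  97] [100  88  77] [82 76 66]
255 [163 138 119] [126 110  95] [82 75 65]
256 [174 150 130] [140 122 106] [82 75 65]
257 [176 154 134] [142 123 106] [82 75 65]
258 [176 154 134] [150 131 113] [83 73 63]
259 [168 147 127] [161 141 122] [83 69 60]
260 [151 131 113] [154 134 117] [84 63 55]
261 [130 109  94] [137 119 102] [84 57 48]
262 [116  88  75] [120 103  88] [85 52 44]
263 [106  64  54] [110  95  81] [88 46 38]
264 [105  56  46] [117 101  87] [91 39 32]
265 [107  70  59] [125 109  93] [98 35 27]
266 [104  85  70] [123 112  93] [104  37  29]
267 [89 86 64] [108 105  79] [97 42 34]
268 [63 79 47] [88 88 56] [83 48 42]
269 [42 73 33] [85 65 35] [70 53 48]
270 [49 76 38] [98 57 38] [64 56 51]
271 [76 86 58] [110  73  58] [63 57 52]
272 [101  96  76] [117  93  78] [62 58 52]
273 [112  99  83] [120 103  88] [62 57 52]
274 [109  95  81] [115  99  85] [61 57 51]
275 [98 84 72] [106  91  78] [62 57 52]
276 [95 82 70] [106  91  78] [62 58 53]
277 [102  88  76] [118 102  88] [63 59 53]
278 [106  92  79] [124 108  93] [64 60 54]
279 [99 87 74] [118 104  90] [63 59 53]
280 [86 76 67] [105  94  83] [63 59 53]
281 [70 63 56] [90 83 75] [63 58 52]
282 [62 58 52] [77 72 66] [67 59 51]
283 [60 55 51] [70 65 59] [74 62 48]
284 [60 56 50] [67 62 56] [85 66 45]
```

View pics/c8.png

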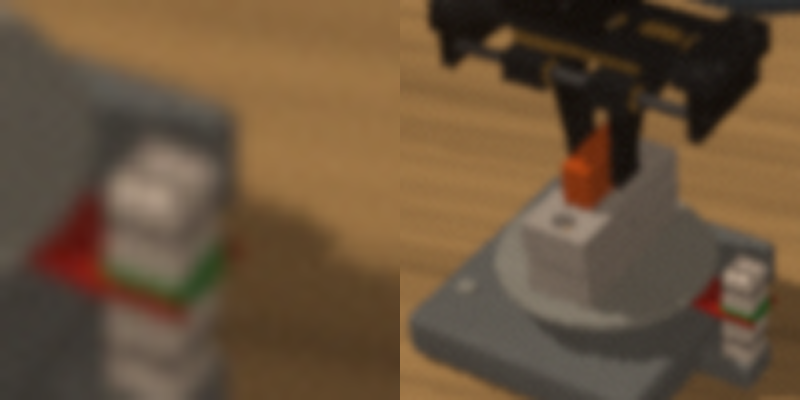

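The mould is closed and the red pointer plate now crosses the green band at (335,270). I'll quantify the sink from the pointer's image displacement against the empty pan.

Run:
```python
from h import *
a=cv2.imread("pics/scene0.png").astype(float);b=cv2.imread("pics/scene8.png").astype(float)
red=lambda i:np.clip(i[...,2]-1.5*i[...,1]-8,0,None)*(i[...,1]-i[...,0]<18)
def cen(i,x0,x1):
    r=red(i)[245:280,x0:x1];y=np.arange(245,280);return (r.sum(1)*y).sum()/r.sum(),r.sum()
for x0,x1 in((324,327),(327,330),(330,333),(333,336),(336,339)): print(x0,cen(a,x0,x1),cen(b,x0,x1))
# template shift of the pointer's left edge region
q=np.array([.501,.010]);y=np.array([.237,.971])
for r in(.080,.09,.098):
    P=np.r_[q+y*r,0]
    print(r,[proj("scene",P+[0,0,z])[0].round(2) for z in(.08,.078,.06,.058,.056)])
s=bot.read_state();print(s['force'],s['position'])
```

```text
324 (np.float64(258.7183868762816), np.float64(731.5)) (np.float64(265.16909620991254), np.float64(514.5))
327 (np.float64(257.81649012310334), np.float64(1746.5)) (np.float64(264.6519443110898), np.float64(1041.5))
330 (np.float64(257.17907949790794), np.float64(597.5)) (np.float64(269.0), np.float64(51.5))
333 (np.float64(263.5407407407407), np.float64(67.5)) (np.float64(270.0), np.float64(13.5))
336 (np.float64(264.24), np.float64(37.5)) (np.float64(271.0), np.float64(8.5))
0.08 [array([328.96, 255.59]), array([328.96, 256.23]), array([328.98, 261.96]), array([328.98, 262.58]), array([328.98, 263.21])]
0.09 [array([332.61, 256.83]), array([332.61, 257.48]), array([332.59, 263.21]), array([332.59, 263.84]), array([332.59, 264.47])]
0.098 [array([335.56, 257.84]), array([335.55, 258.48]), array([335.5 , 264.22]), array([335.49, 264.85]), array([335.49, 265.48])]
[-1.96244336  0.29677527  9.02983299] [0.5003098  0.0112937  0.11958533]
```

```bash
python3 -c "
from h import *
bot.hand_in();s=bot.read_state();print(s['time_s'],s['force'],s['position'],s['opening'])"
```

```text
the job is handed in; nothing more can be done
the job is handed in; nothing more can be done
```

The mould is closed on the balance and was handed in while held pressed, at about 18 s of simulated time. I stood the lower half centred on the pan and released it. I then fitted the upper half over both dowels and pressed it to about 20 mm.

**Seating:** The first descent caught a dowel's taper, at about 4 N vertical and 3 N sideways. I lifted slightly, moved 2 to 3 mm along the block and went down again. The halves then closed with no visible gap.

**Pan depth:** My three last checks agree to about 2 mm:

| Check | Pan sink |
|---|---|
| Tool height | 19.4 mm |
| Wrist force (9 to 10 N pressing, plus the two halves' weight) | about 20 mm |
| Pointer's movement in the picture | 20.3 to 21.4 mm |

The picture also shows the pointer at the green band, well short of the 36 mm stop.

**Not fully clean:**
- A sideways load of about 2 N on the dowels was still there at the end.
- I did not re-measure the other things on the bench, but I planned the moves clear of them and saw no contact force.
- The reading after hand-in returned nothing, so the last numbers are from just before it.

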